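Shut and pin the leaf drill jig and hold it for the drill

ROBOT

A 7-joint arm with a two-finger parallel gripper is mounted at the origin on the work surface. World frame = base frame: x ahead of the robot, y to its left, z up, the work surface at z = 0. Lengths are in m, angles in rad, forces in N, time in s.
With the tool pointing down it reaches from about 0.375 to 0.925 m from the base axis. Payload 3.1 kg.
Tool frame: the origin (TCP) lies midway between the tips of the shut fingers; the grasp point (between the pads) lies 19 mm behind it; x points along the fingers, y is the direction in which the jaws open and shut, and the axes are right-handed (so a half turn about x gives the same grasp; the last joint's range is limited). The gripper opens to 85 mm and grips with 20 to 120 N. Pads are 22 mm wide; open, the fingers measure 114 mm over their backs; the gripper's body (76 mm by 85 mm) begins 54 mm behind the grasp point. The pads swing forward as they close: fully open they stand 13 mm farther back than shut.
Start: joints at [1.247, 0.383, 0.044, 1.598, -0.018, 1.161, -0.05], TCP at [0.146, -0.633, 0.231] pointing down, gripper open.
Joint ranges: [-2.61, 2.61], [-0.41, 2.15], [-1.48, 1.57], [0, 2.5], [-1.57, 4.71], [0.05, 1.97], [-2.85, 2.85]. Speed limits (rad/s): [2.79, 2.79, 3.14, 3.14, 3.14, 3.14, 3.14].

INTERFACE

Orientations are given as a unit quaternion [x, y, z, w].
In Python, from cell import * gives the robot as it stands.
- The arm moves only by the tool play_rows, never from a script. Its argument "moves" is a list of rows, each an object of numbers: "x", "y", "z": the shift along the tool's x, y, z in units of 25 mm (1.0 is 25 mm); "wx", "wy", "wz": the turn, a rotation vector about the tool's x, y, z in units of 6 degrees (1.0 is 6 degrees); "fingers": the opening, from 0 (shut) to 1 (fully open). A call has 1 to 12 rows; each row shifts and turns the pose as measured when the row begins, along the tool's axes as they then stand; what a row does not reach is not made up. A row lasts 1/12 s, in which the tool goes at most 41.7 mm and 7.16 degrees, less where a joint would pass 70% of its speed; a pose out of reach is approached as far as the arm can. A call is refused whole if a number of a shift passes 1 or a number of a turn 1, either way. A call with a gripper value outside its range is refused whole. The fingers move at their own pace and stop on an object; the grip force is fixed at half the most. Time passes only in rows, so rows that do not move let the fingers close. It gives the time, the measured TCP pose, the force and the opening at its end, in the units of the state.
- state(): the state, without advancing time (a new reading comes with each control period).
- snapshot(name): name is "scene" or "top" or "wrist"; returns (picture, depth): 420x560x3 uint8, blue, green, red; 420x560 float32, m along the optical axis (not along the pixel's ray), 0 where there is no reading.
- camera_params(name): a dict with "intrinsics" (3x3 intrinsics, pixels), "rvec" (rotation vector, rad) and "tvec" (3), from world to camera coordinates, as OpenCV has them. Camera axes: x right, y down, z forward; pixel columns grow to the right and rows downward; lengths in m; the calibration is good to about 2 mm. A picture is of the moment at which its call begins: read the wrist's pose just before it. camera_params takes no time and is no camera call; for the wrist camera it gives the pose at the moment of the call.
- finish_job(): hands the job in, once; it reports no verdict.
The state is a dict: "time": time; "joint_positions": joint angles; "dq": joint speeds; "tau": joint torques, N m; "tcp_pos": TCP position; "tool_rot": TCP orientation; "wrist_force": force on the tool from outside, world axes, zero at the start; "torque": the same for the moment, N m; "gripper_width": opening from 0.0 (shut) to 1.0 (fully open).
Only numpy, scipy, OpenCV 4.12 (cv2) and the standard library are available. Lean on these libraries where they do the work, as an engineer would, in place of code of your own. Each camera call takes 0.05 s, during which the arm holds its last target. There are 200 camera calls.

TASK

Get the drill jig ready over the wooden blank: push the hinged leaf down until it snaps under its roller catch and stays down by itself, then take the flanged locating pin out of the stand and push it through the leaf into the hole of the block below. The catch leaves the leaf standing slightly proud on its spring pad, so finish while still holding the pin and bearing down on it firmly enough that the leaf lies fully shut on the blocks and the pin's flange is flat on the leaf; do not let go. Leave the other things on the bench, and the two other tools in the stand, where they are.

Things in the scene. Friction and masses are not known exactly. Their poses are not given: they have to be found in the camera images.
- jig: Leaf drill jig, screwed down: plywood board 120 x 330 x 18 mm, length along its y; origin on the bench under the middle of the nest that holds the blank, z up. Hinge block at -y, end block with the pin hole at +y (84 mm wide, tops 50 mm above the bench). The leaf's hinge axis runs along x through (0, -115, 50) mm.
- pin_hole (a point): Mouth of the upright blind pin hole in the end block, on the block's top (50 mm above the bench), at (0, 100, 50) mm in the jig's frame, axes as the jig's. 12 mm wide, 30 mm deep, chamfered. The leaf's own hole lies right above it when the leaf is down.
- catch (a point): Middle of the catch's spring roller (10 mm thick, 34 mm long, along x), at (0, 137, 70.5) mm in the jig's frame, in a steel bracket 49 mm wide that spans y = 138 to 175 mm and is 84 mm high. The rounded strike at the leaf's free end snaps past it and is held under it; pushing it past takes some 10 to 16 N near the free end.
- leaf (a joint): Angle of the leaf (jig's upper half), rad: 0 = shut on the blocks (hard stop), grows as the free end rises; 1.57 = upright. Stiff hinge: stays where left. Strike meets the roller at about 0.09, is past it below 0.05. Let go, it springs back to about 0.03 under the roller, 6 mm proud at the pin hole, on a spring pad bearing on the blank. From there, 5 to 9 N at the pin hole hold it at 0.
- leaf_press (a point): Point to push on: middle line of the leaf's outer face (its top when shut), 185 mm from the hinge axis and 12 mm off it; moves with the leaf. y from hinge to free end, z out of the face. Leaf: plywood 80 x 240 x 12 mm, 0.25 kg. On the face nearer the hinge: steel drill bushes 30 and 110 mm away (radius 10, 4 mm high), brass spring housing 70 mm away (radius 14, 13 mm high).
- leaf_hole (a point): Middle of the leaf's through hole for the pin, on its outer face, 215 mm from the hinge axis; 12 mm wide, chamfered; moves with the leaf, axes as leaf_press. 62 mm above the bench when fully shut, about 68 mm on the catch.
- pin: Locating pin, the only thing in the stand with a flange: steel shank 10 mm thick, 38 mm long, its last 12 mm tapered to 4 mm; steel flange 26 mm wide, 5 mm thick (38 to 43 mm above the tip); above it a black round grip 18 mm wide, 32 mm high. 75 mm in all, about 60 g. Origin at the tip, z up the pin. In the stand the flange rests on the block, the tip 12 mm above the bench.
- pin_stand: Wooden block 55 x 160 x 50 mm (x, y, z), fixed; origin at the middle of its underside. Three upright 11.5 mm holes along its y at -50, 0 and +50 mm, holding in any order the locating pin, a drill bit and a centre punch.
- drill_bit: Plain steel drill bit 10 mm thick, 101 mm long, standing in the stand, 60 mm showing; origin at its lower end. Leave alone.
- punch: Plain steel centre punch 10 mm thick, 84 mm long, standing in the stand, 44 mm showing; origin at its lower end. Leave alone.
- blank: Wooden handle blank 40 x 120 x 26 mm lying in the jig's nest, origin in the middle of its underside, 18 mm above the bench. Stays there.
- glue: Glue bottle, 56 mm wide, 150 mm high, standing on the other side of the jig from the stand; origin under its middle. Leave alone.
- jar: Jar of finish, 72 mm wide, 90 mm high; origin under its middle. Leave alone.
- mallet: Wooden mallet lying beyond the jig, 260 mm long; origin at the underside. Leave alone.
- square: Try square lying flat near the robot, stock 18 x 110 x 16 mm, blade 150 mm; origin under the stock. Leave alone.
- sander: Cork sanding block 60 x 100 x 32 mm; origin under its middle. Leave alone.
- offcut: Wooden offcut 45 x 130 x 20 mm; origin under its middle. Leave alone.
Mind the look-alikes: they are no part of the job. What is shaped like the blank but orange or yellow is not meant.

How it is judged:
On the way, in this order (a step that is already met when the one before it is completed fails the run):
1. the leaf is down under its roller catch and stays there with the hand off it, the pin still in the stand (value of joint leaf below 0.05 rad and contact force between the fingers and anything else below 0.5 N and distance of pin from where it was at the start of the episode below 0.02 m), for 0.3 s.
2. the pin is through the leaf and into the hole of the block, with the leaf still down (value of joint leaf below 0.06 rad and z of pin in the frame of pin_hole below -0.012 m and horizontal distance between pin and pin_hole below 0.005 m), for 0.1 s.
At the end, for the whole second after the job is handed in: Through the last second hand on pin and pin on leaf press over 2.5 N, the leaf is shut (under 0.012 rad; alone it rises to 0.03), the pin upright within 0.08 rad, its tip over 23.5 mm down in the block's hole (26 when home) and within 4 mm of its axis, the blank in its nest (value of joint leaf below 0.012 rad and z of pin in the frame of pin_hole below -0.0235 m and horizontal distance between pin and pin_hole below 0.004 m and angle between pin's own z axis and vertical below 0.08 rad and contact force between the fingers and pin above 2.5 N and contact force between pin and leaf above 2.5 N and horizontal distance between blank and jig below 0.008 m); the arm keeps its last pose, push and grip.
It fails at once if a thing on the bench is pushed more than 30 mm from its place (distance of any of glue, jar, mallet, square, sander, offcut from where it was at the start of the episode above 0.03 m).
It fails at once if the drill bit or the punch is taken out of the stand (distance of any of drill_bit, punch from where it was at the start of the episode above 0.02 m).
It also fails if it takes over 58 s, if anything falls off the work surface, if the arm or the gripper's body presses on something with over 40 N, if the wrist force passes 120 N, or if a joint passes its speed limit or range.

## Working session

There is one attempt and no reset: what is moved stays moved. The work goes in short steps, Python scripts to look and compute and a tool call to move; the robot and the scene stay as the last step left them, time stands still between calls to the robot, and variables do not carry over. Pictures are saved under pics/ and viewed, about 8 in all and at most 12, crops included, and the job is handed in when it is done.

Besides the shell and the picture viewer there is one more tool, called in YAML: its name, and indented under it one key for each argument. play_rows: Moves the arm, as the interface text tells. Its arguments: {"type":"object","properties":{"moves":{"type":"array","items":{"type":"object","properties":{"x":{"type":"number"},"y":{"type":"number"},"z":{"type":"number"},"wx":{"type":"number"},"wy":{"type":"number"},"wz":{"type":"number"},"fingers":{"type":"number"}}}}},"required":["moves"]}

```bash
mkdir -p pics; ls
cat > h.py <<'E'
from cell import *
import numpy as np, cv2
from scipy.spatial.transform import Rotation as R
def cam(n):
    p=camera_params(n); K=np.array(p["intrinsics"]).reshape(3,3)
    return K,R.from_rotvec(np.ravel(p["rvec"])).as_matrix(),np.ravel(p["tvec"])
def ray(c,u,v):
    K,M,t=c; d=M.T@np.linalg.solve(K,[u,v,1]); return -M.T@t,d
def onz(c,u,v,z):
    o,d=ray(c,u,v); return o+d*(z-o[2])/d[2]
def cloud(c,dep):
    K,M,t=c; v,u=np.indices(dep.shape); 
    P=np.stack([(u-K[0,2])/K[0,0]*dep,(v-K[1,2])/K[1,1]*dep,dep],-1)
    return (P-t)@M
def pix(c,p):
    K,M,t=c; q=K@(M@np.asarray(p)+t); return q[:2]/q[2]
def snap(n,f):
    c=cam(n); im,d=snapshot(n); cv2.imwrite(f"pics/{f}.png",im); np.savez(f"pics/{f}.npz",d=d,K=c[0],M=c[1],t=c[2]); return c,im,d
def load(f):
    z=np.load(f"pics/{f}.npz"); return (z["K"],z["M"],z["t"]),cv2.imread(f"pics/{f}.png"),z["d"]
E
python3 - <<'E'
from h import *
s=state(); print(s)
for n in("top","scene"):
    c,im,d=snap(n,n+"0"); print(n,-c[1].T@c[2],c[1][2])
E
```

```text
pics
{'time': 0.0, 'joint_positions': array([ 1.24716996,  0.38383727,  0.04381874,  1.59961481, -0.01792077,
        1.16116526, -0.04990248]), 'dq': array([-0.00080569, -0.00049091,  0.00173707,  0.00072619,  0.00162156,
       -0.00035833,  0.00056196]), 'tau': array([ 1.06908037e-04, -4.33454633e+01,  1.02463011e+00, -2.49509472e+01,
        1.07383556e-02,  1.13212995e-02, -4.32239119e-06]), 'tcp_pos': array([ 0.14533795, -0.63256532,  0.22986651]), 'tool_rot': array([-0.7024542 , -0.08062025,  0.70274598, -0.07878179]), 'wrist_force': array([ 0.85075691, -0.62390464,  0.62890207]), 'torque': array([ 0.06388253, -0.01870872, -0.00213982]), 'gripper_width': 1.0007366188867026}
top [ 0.34587382 -0.01664908  1.23383241] [ 0.20529127  0.00663415 -0.97867844]
scene [1.10837485 0.84696108 0.79027849] [-0.41281511 -0.70457418 -0.57719919]
```

View pics/top0.png

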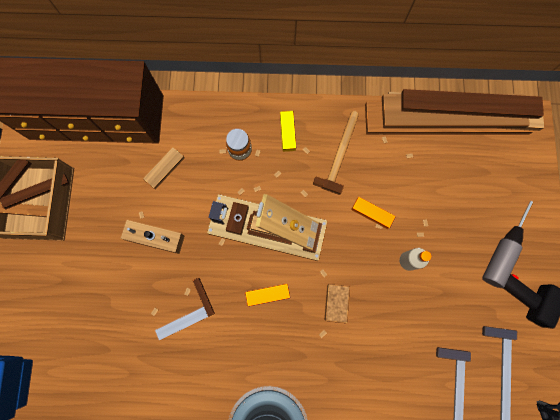

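View pics/scene0.png

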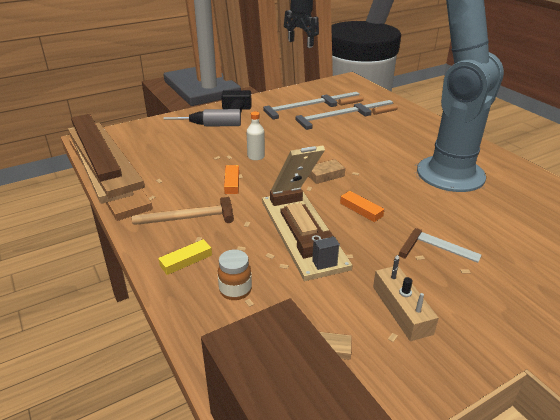

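Top view: jig at about (265,227), with the catch at (217,211), the pin hole at (238,217) and the leaf standing half up. The stand is at (152,236). Candidates for the pin are the tools at (135,230), (149,235) and (165,240). The middle one has the black grip and a pale flange, so I'll check it in a crop.

Run:
```python
from h import *
c,im,d=load("top0")
a=cv2.resize(im[190:270,115:335],None,fx=3.6,fy=3.6,interpolation=cv2.INTER_CUBIC)
c2,im2,d2=load("scene0")
b=cv2.resize(im2[140:340,255:445],None,fx=1.55,fy=1.55,interpolation=cv2.INTER_CUBIC)
o=np.zeros((a.shape[0]+b.shape[0],a.shape[1],3),np.uint8);o[:a.shape[0]]=a;o[a.shape[0]:,:b.shape[1]]=b
cv2.imwrite("pics/crop1.png",o);print(o.shape)
P=cloud(c,d)
for u,v in [(149,235),(149,233),(135,229),(165,240),(157,247),(217,207),(238,217),(230,215),(300,222),(270,205),(322,245),(140,233)]: print(u,v,P[v,u].round(4))
```

```text
(598, 792, 3)
149 235 [0.499 0.337 0.087]
149 233 [0.5047 0.3379 0.0857]
135 229 [0.5204 0.3909 0.0454]
165 240 [0.4874 0.2938 0.0818]
157 247 [0.4712 0.3236 0.048 ]
217 207 [0.5829 0.1576 0.0839]
238 217 [0.5681 0.1046 0.0212]
230 215 [0.5687 0.1251 0.0459]
300 222 [ 0.5401 -0.07    0.1281]
270 205 [0.5609 0.008  0.2332]
322 245 [ 0.4965 -0.1412  0.0024]
140 233 [0.5088 0.3742 0.05  ]
```

View pics/crop1.png

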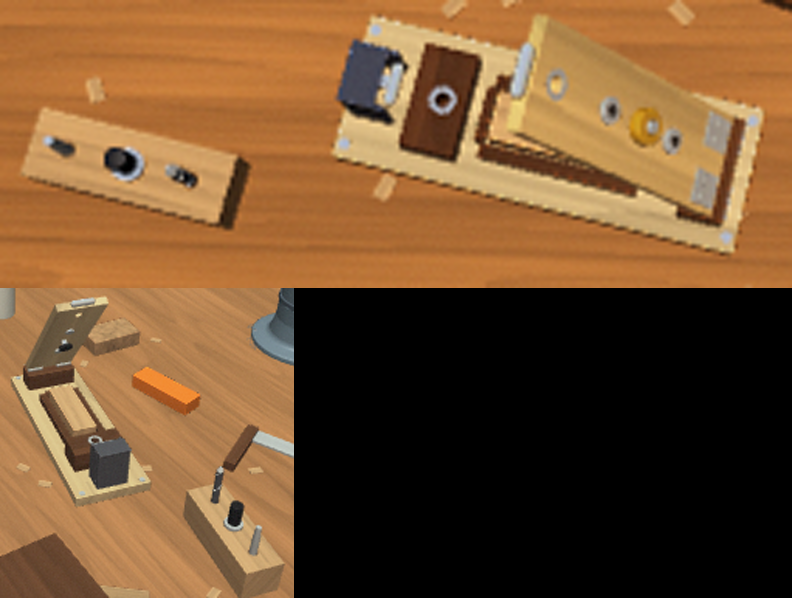

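The crop confirms the pin: a black grip above a flange ring, centre at crop (126,162). The pin-hole ring is at crop (442,100) and the board corners are clear.

Run:
```python
from h import *
c,im,d=load("top0")
f=lambda x,y:(115+(x+.5)/3.6-.5,190+(y+.5)/3.6-.5)
C=[onz(c,*f(*q),.018) for q in [(371,17),(335,158),(733,253),(763,105)]]
for q in C: print(q.round(4))
e=[np.linalg.norm(C[i]-C[i-1]) for i in range(4)];print("edges",np.round(e,4))
ax=(C[0]+C[1]-C[2]-C[3]); yaw=np.arctan2(ax[1],ax[0]);print("y-axis heading deg",np.degrees(yaw),"mid",np.mean(C,0))
h=onz(c,*f(442,100),.05); print("hole",h)
a=np.array([np.cos(yaw),np.sin(yaw),0]); x=np.array([a[1],-a[0],0])
jo=np.mean(C,0); print("hole rel mid along y,x",(h-jo)@a,(h-jo)@x)
fl=onz(c,*f(126,162),.055); print("flange",fl)
S=[onz(c,*f(*q),.05) for q in [(42,108),(22,173),(223,227),(243,154)]]
for q in S: print("st",q.round(4))
s=np.mean(S,0);ay=S[0]+S[1]-S[2]-S[3];print("stand mid",s,np.degrees(np.arctan2(ay[1],ay[0])),[np.linalg.norm(S[i]-S[i-1]).round(4) for i in range(4)])
P=cloud(c,d); 
Q=P-(h-.1*a); l=np.stack([Q@x,Q@a,P[...,2]],-1)
m=(abs(l[...,0])<.03)&(l[...,2]>.08)&(l[...,1]>-.13)&(l[...,1]<.08)
q=l[m]; 
k=np.polyfit(q[:,1],q[:,2],1); print(len(q),"leaf angle",np.arctan(k[0]),"perp from hinge",(k[0]*-.115+k[1]-.05)*np.cos(np.arctan(k[0])), "std",np.std(q[:,2]-np.polyval(k,q[:,1])), q.max(0))
```

```text
[0.6344 0.1678 0.018 ]
[0.5177 0.1897 0.018 ]
[ 0.4517 -0.1293  0.018 ]
[ 0.5712 -0.1522  0.018 ]
edges [0.3262 0.1187 0.3258 0.1217]
y-axis heading deg 78.57988552531639 mid [0.54376082 0.01901911 0.018     ]
hole [0.56158703 0.10328233 0.05      ]
hole rel mid along y,x 0.08612456892872432 0.0007890371675006065
flange [0.50436474 0.34518757 0.055     ]
st [0.5456 0.4165 0.05  ]
st [0.494  0.4267 0.05  ]
st [0.4569 0.2672 0.05  ]
st [0.5141 0.2562 0.05  ]
stand mid [0.50263797 0.34166007 0.05      ] 77.89571281557849 [np.float64(0.1634), np.float64(0.0527), np.float64(0.1638), np.float64(0.0583)]
1324 leaf angle 0.9109146584235885 perp from hinge 0.015539959257198626 std 0.004861194967733516 [0.02994771 0.03119218 0.25895259]
```

```bash
cat >> h.py <<'E'
HD=np.radians(78.4); A=np.array([np.cos(HD),np.sin(HD),0]); X=np.array([A[1],-A[0],0]); Z=np.array([0,0,1.])
HOLE=np.array([.5616,.1033,0]); J0=HOLE-.1*A
def go(p,jaw=X):
    "rows needed from the measured pose to TCP p, tool x down, jaw along X"
    s=state(); M=R.from_quat(s["tool_rot"]).as_matrix(); x=-Z; j=jaw if M[:,1]@jaw>0 else -jaw
    T=np.stack([x,j,np.cross(x,j)],1); w=R.from_matrix(M.T@T).as_rotvec(degrees=True)/6
    d=np.asarray(p)-s["tcp_pos"]
    print("t",round(s["time"],2),"tcp",s["tcp_pos"].round(4),"F",np.round(s["wrist_force"],1),"g",round(s["gripper_width"],3),"jigframe",np.round([(s["tcp_pos"]-J0)@X,(s["tcp_pos"]-J0)@A],4))
    print(" turn now (units)",w.round(2)," shift world",d.round(4)," units in current tool",(M.T@d/.025).round(2)," in target tool",(T.T@d/.025).round(2)); print(" target tool y,z",T[:,1].round(3),T[:,2].round(3))
E
python3 -c "
from h import *
go(J0-.04*A+.26*Z)"
```

```text
t 0.1 tcp [ 0.1453 -0.6327  0.23  ] F [-0.1  0.1  0.5] g 0.997 jigframe [-0.2598 -0.7046]
 turn now (units) [-1.091e+01 -1.000e-02  2.000e-02]  shift world [0.3881 0.5988 0.03  ]  units in current tool [ -1.16 -19.87 -20.49]  in target tool [ -1.2   10.39 -26.59]
 target tool y,z [ 0.98  -0.201  0.   ] [-0.201 -0.98   0.   ]
```

play_rows:
  moves:
    - {"x": -0.3,"wx": -1,"z": -0.9,"y": -0.8,"fingers": 0}
    - {"x": -0.3,"wx": -1,"z": -1,"y": -0.6}
    - {"x": -0.3,"wx": -1,"z": -1,"y": -0.5}
    - {"x": -0.3,"wx": -1,"z": -1,"y": -0.3}
    - {"wx": -1,"z": -1,"y": -0.2}
    - {"wx": -1,"z": -1}
    - {"wx": -1,"z": -1}
    - {"wx": -1,"z": -1,"y": 0.2}
    - {"wx": -1,"z": -1,"y": 0.3}
    - {"wx": -1,"z": -1,"y": 0.4}
    - {"wx": -0.9,"z": -1,"y": 0.4}
    - {"z": -1,"y": 0.4}

```text
validation failed for argument at $.mo...
```

```bash
python3 -c "
from h import *
go(J0-.04*A+.26*Z)"
```

```text
t 0.1 tcp [ 0.1453 -0.6327  0.23  ] F [-0.1  0.1  0.5] g 0.997 jigframe [-0.2598 -0.7046]
 turn now (units) [-1.091e+01 -1.000e-02  2.000e-02]  shift world [0.3881 0.5988 0.03  ]  units in current tool [ -1.16 -19.87 -20.49]  in target tool [ -1.2   10.39 -26.59]
 target tool y,z [ 0.98  -0.201  0.   ] [-0.201 -0.98   0.   ]
```

play_rows:
  moves:
    - {"x": -0.3,"y": -0.8,"z": -0.9,"wx": -1,"wy": 0,"wz": 0,"fingers": 0}
    - {"x": -0.3,"y": -0.6,"z": -1,"wx": -1,"wy": 0,"wz": 0,"fingers": 0}
    - {"x": -0.3,"y": -0.5,"z": -1,"wx": -1,"wy": 0,"wz": 0,"fingers": 0}
    - {"x": -0.3,"y": -0.3,"z": -1,"wx": -1,"wy": 0,"wz": 0,"fingers": 0}
    - {"x": 0,"y": -0.2,"z": -1,"wx": -1,"wy": 0,"wz": 0,"fingers": 0}
    - {"x": 0,"y": 0,"z": -1,"wx": -1,"wy": 0,"wz": 0,"fingers": 0}
    - {"x": 0,"y": 0,"z": -1,"wx": -1,"wy": 0,"wz": 0,"fingers": 0}
    - {"x": 0,"y": 0.2,"z": -1,"wx": -1,"wy": 0,"wz": 0,"fingers": 0}
    - {"x": 0,"y": 0.3,"z": -1,"wx": -1,"wy": 0,"wz": 0,"fingers": 0}
    - {"x": 0,"y": 0.4,"z": -1,"wx": -1,"wy": 0,"wz": 0,"fingers": 0}
    - {"x": 0,"y": 0.4,"z": -1,"wx": -0.9,"wy": 0,"wz": 0,"fingers": 0}
    - {"x": 0,"y": 0.4,"z": -1,"wx": 0,"wy": 0,"wz": 0,"fingers": 0}

```text
time: 1.1
tcp_pos: [0.3486, -0.3789, 0.2525]
tool_rot: [-0.538, -0.464, 0.54, -0.452]
wrist_force: [0.8, 0.2, 0.2]
gripper_width: 0.002
```

```bash
python3 -c "
from h import *
go(J0-.04*A+.26*Z)"
```

```text
t 1.1 tcp [ 0.3486 -0.3789  0.2525] F [0.8 0.2 0.2] g 0.002 jigframe [-0.1117 -0.4151]
 turn now (units) [ 0.38 -0.08  0.14]  shift world [0.1849 0.345  0.0075]  units in current tool [ -0.25   5.05 -14.82]  in target tool [ -0.3    4.47 -15.01]
 target tool y,z [ 0.98  -0.201  0.   ] [-0.201 -0.98   0.   ]
```

play_rows:
  moves:
    - {"x": 0,"y": 0.4,"z": -1,"wx": 0.4,"wy": -0.1,"wz": 0.1,"fingers": 0}
    - {"x": 0,"y": 0.4,"z": -1,"wx": 0,"wy": 0,"wz": 0,"fingers": 0}
    - {"x": 0,"y": 0.4,"z": -1,"wx": 0,"wy": 0,"wz": 0,"fingers": 0}
    - {"x": 0,"y": 0.4,"z": -1,"wx": 0,"wy": 0,"wz": 0,"fingers": 0}
    - {"x": 0,"y": 0.4,"z": -1,"wx": 0,"wy": 0,"wz": 0,"fingers": 0}
    - {"x": 0,"y": 0.4,"z": -1,"wx": 0,"wy": 0,"wz": 0,"fingers": 0}
    - {"x": 0,"y": 0.4,"z": -1,"wx": 0,"wy": 0,"wz": 0,"fingers": 0}
    - {"x": 0,"y": 0.4,"z": -1,"wx": 0,"wy": 0,"wz": 0,"fingers": 0}
    - {"x": 0,"y": 0.4,"z": -1,"wx": 0,"wy": 0,"wz": 0,"fingers": 0}
    - {"x": 0,"y": 0.4,"z": -1,"wx": 0,"wy": 0,"wz": 0,"fingers": 0}
    - {"x": 0,"y": 0.4,"z": -1,"wx": 0,"wy": 0,"wz": 0,"fingers": 0}
    - {"x": 0,"y": 0.4,"z": -1,"wx": 0,"wy": 0,"wz": 0,"fingers": 0}

```text
time: 2.1
tcp_pos: [0.5277, -0.0929, 0.2453]
tool_rot: [-0.545, -0.449, 0.553, -0.442]
wrist_force: [-0.3, -0.2, 1.0]
gripper_width: 0.002
```

```bash
python3 -c "
from h import *
go(J0-.045*A+.235*Z)"
```

```text
t 2.1 tcp [ 0.5277 -0.0929  0.2453] F [-0.3 -0.2  1. ] g 0.002 jigframe [ 0.0062 -0.0991]
 turn now (units) [-0.05  0.02  0.14]  shift world [ 0.0047  0.0542 -0.0103]  units in current tool [ 0.41 -0.26 -2.16]  in target tool [ 0.41 -0.25 -2.16]
 target tool y,z [ 0.98  -0.201  0.   ] [-0.201 -0.98   0.   ]
```

play_rows:
  moves:
    - {"x": 0.2,"y": -0.15,"z": -1,"wx": 0,"wy": 0,"wz": 0.1,"fingers": 0}
    - {"x": 0.2,"y": -0.1,"z": -1,"wx": 0,"wy": 0,"wz": 0,"fingers": 0}
    - {"x": 0.6,"y": 0,"z": -0.5,"wx": 0,"wy": 0,"wz": 0,"fingers": 0}
    - {"x": 0.6,"y": 0,"z": -0.5,"wx": 0,"wy": 0,"wz": 0,"fingers": 0}
    - {"x": 0.5,"y": 0,"z": -0.66,"wx": 0,"wy": 0,"wz": 0,"fingers": 0}
    - {"x": 0.5,"y": 0,"z": -0.66,"wx": 0,"wy": 0,"wz": 0,"fingers": 0}
    - {"x": 0.6,"y": 0,"z": -0.5,"wx": 0,"wy": 0,"wz": 0,"fingers": 0}
    - {"x": 0.6,"y": 0,"z": -0.5,"wx": 0,"wy": 0,"wz": 0,"fingers": 0}

```text
time: 2.77
tcp_pos: [0.5532, 0.0475, 0.1487]
tool_rot: [0.548, 0.446, -0.548, 0.448]
wrist_force: [0.5, -1.2, 1.9]
gripper_width: 0.001
```

```bash
python3 -c "
from h import *
go(J0+.05*A+.117*Z)
snap('scene','s1')"
```

```text
t 2.77 tcp [0.5532 0.0475 0.1487] F [ 0.5 -1.2  1.9] g 0.001 jigframe [0.003  0.0436]
 turn now (units) [-0.    0.02 -0.03]  shift world [-0.0017  0.0069 -0.0317]  units in current tool [ 1.27 -0.12 -0.26]  in target tool [ 1.27 -0.12 -0.25]
 target tool y,z [ 0.98  -0.201  0.   ] [-0.201 -0.98   0.   ]
```

View pics/s1.png

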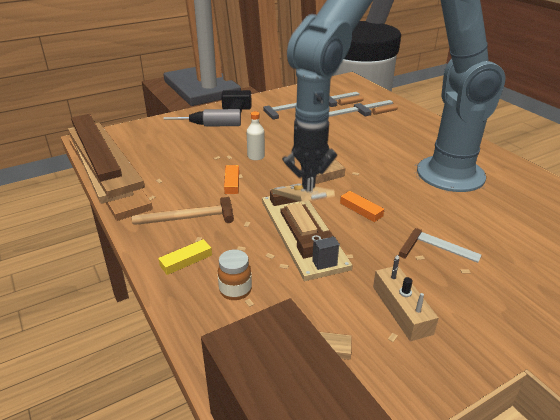

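The fingers are on the leaf at about (310,187), and it is following them down.

play_rows:
  moves:
    - {"x": 0.66,"y": -0.1,"z": -0.2,"wx": 0,"wy": 0,"wz": 0,"fingers": 0}
    - {"x": 0.66,"y": 0,"z": -0.15,"wx": 0,"wy": 0,"wz": 0,"fingers": 0}
    - {"x": 0.55,"y": 0,"z": -0.15,"wx": 0,"wy": 0,"wz": 0,"fingers": 0}
    - {"x": 0.5,"y": 0,"z": -0.15,"wx": 0,"wy": 0,"wz": 0,"fingers": 0}
    - {"x": 0.4,"y": 0,"z": -0.1,"wx": 0,"wy": 0,"wz": 0,"fingers": 0}
    - {"x": 0.3,"y": 0,"z": 0,"wx": 0,"wy": 0,"wz": 0,"fingers": 0}
    - {"x": 0.3,"y": 0,"z": 0,"wx": 0,"wy": 0,"wz": 0,"fingers": 0}
    - {"x": 0.3,"y": 0,"z": 0,"wx": 0,"wy": 0,"wz": 0,"fingers": 0}

```text
time: 3.48
tcp_pos: [0.5544, 0.0718, 0.0606]
tool_rot: [-0.545, -0.447, 0.55, -0.448]
wrist_force: [-27.5, -7.3, 83.6]
gripper_width: -0.0
```

```bash
python3 -c "
from h import *
go(J0+.065*A+.062*Z)"
```

```text
t 3.48 tcp [0.5544 0.0718 0.0606] F [-27.5  -7.3  83.6] g -0.0 jigframe [-0.0007  0.0677]
 turn now (units) [0.03 0.07 0.04]  shift world [ 0.0001 -0.0028  0.0014]  units in current tool [-0.06  0.03  0.11]  in target tool [-0.06  0.03  0.11]
 target tool y,z [ 0.98  -0.201  0.   ] [-0.201 -0.98   0.   ]
```

play_rows:
  moves:
    - {"x": -0.3,"y": 0,"z": 0,"wx": 0,"wy": 0,"wz": 0,"fingers": 0}
    - {"x": -0.6,"y": 0,"z": 0,"wx": 0,"wy": 0,"wz": 0,"fingers": 0}
    - {"x": -1,"y": 0,"z": 0,"wx": 0,"wy": 0,"wz": 0,"fingers": 0.5}
    - {"x": -1,"y": 0,"z": 0,"wx": 0,"wy": 0,"wz": 0,"fingers": 0.5}
    - {"x": -1,"y": 0,"z": -0.3,"wx": 0,"wy": 0,"wz": 0,"fingers": 0.5}
    - {"x": -1,"y": 0,"z": -1,"wx": 0,"wy": 0,"wz": 0,"fingers": 0.5}
    - {"x": -1,"y": 0,"z": -1,"wx": 0,"wy": 0,"wz": 0,"fingers": 0.5}
    - {"x": 0,"y": 0,"z": -1,"wx": 0,"wy": 0,"wz": 0,"fingers": 0.5}
    - {"x": 0,"y": -0.5,"z": -1,"wx": 0,"wy": 0,"wz": 0,"fingers": 0.5}
    - {"x": 0,"y": -0.5,"z": -1,"wx": 0,"wy": 0,"wz": 0,"fingers": 0.5}
    - {"x": 0,"y": -0.5,"z": -1,"wx": 0,"wy": 0,"wz": 0,"fingers": 0.5}
    - {"x": 0,"y": -0.5,"z": -1,"wx": 0,"wy": 0,"wz": 0,"fingers": 0.5}

```text
time: 4.48
tcp_pos: [0.5533, 0.2536, 0.2178]
tool_rot: [-0.551, -0.434, 0.557, -0.444]
wrist_force: [0.5, 0.1, -0.1]
gripper_width: 0.504
```

Run:
```python
from h import *
go(np.array([.5044,.3452,.16]))
c,im,d=snap('top','t2'); snap('wrist','w2')
P=cloud(c,d); l=np.stack([(P-J0)@X,(P-J0)@A,P[...,2]],-1)
m=(abs(l[...,0])<.03)&(l[...,2]>.055)&(l[...,2]<.09)&(l[...,1]>.01)&(l[...,1]<.11)
q=l[m];k=np.polyfit(q[:,1],q[:,2],1);print(len(q),"leaf",k,np.polyval(k,.1))
a=cv2.resize(im[185:265,195:305],None,fx=4,fy=4,interpolation=cv2.INTER_CUBIC)
b=cv2.resize(cv2.imread("pics/w2.png"),(440,330))
cv2.imwrite("pics/c2.png",np.vstack([a,b[:280]]) if 0 else np.hstack([a,b[5:325][:320]]) if a.shape[0]==320 else a); print(a.shape)
```

```text
t 4.48 tcp [0.5533 0.2536 0.2178] F [ 0.5  0.1 -0.1] g 0.504 jigframe [-0.0383  0.2456]
 turn now (units) [-0.26  0.15 -0.05]  shift world [-0.0489  0.0916 -0.0578]  units in current tool [ 2.25 -2.75 -3.16]  in target tool [ 2.31 -2.65 -3.19]
 target tool y,z [ 0.98  -0.201  0.   ] [-0.201 -0.98   0.   ]
750 leaf [0.02478478 0.06680959] 0.06928806950775196
(320, 440, 3)
```

View pics/c2.png

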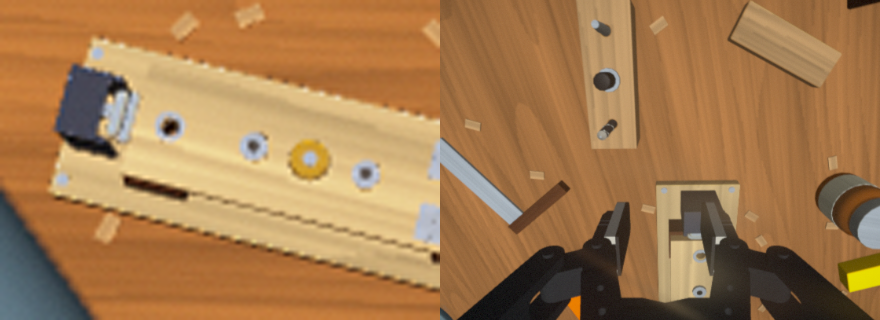

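The leaf is latched: its slope is 0.025 rad and its surface at the hole is about 69 mm. The leaf hole is at crop (171,126), and the wrist view shows the flange at about (210,107) in full pixels.

play_rows:
  moves:
    - {"x": 0.3,"y": -0.6,"z": -0.7,"wx": -0.26,"wy": 0.15,"wz": 0,"fingers": 0.5}
    - {"x": 0.4,"y": -0.6,"z": -0.7,"wx": 0,"wy": 0,"wz": 0,"fingers": 0.5}
    - {"x": 0.4,"y": -0.6,"z": -0.7,"wx": 0,"wy": 0,"wz": 0,"fingers": 0.5}
    - {"x": 0.4,"y": -0.5,"z": -0.7,"wx": 0,"wy": 0,"wz": 0,"fingers": 0.5}
    - {"x": 0.4,"y": -0.4,"z": -0.4,"wx": 0,"wy": 0,"wz": 0,"fingers": 0.5}
    - {"x": 0,"y": 0,"z": 0,"wx": 0,"wy": 0,"wz": 0,"fingers": 0.5}

```text
time: 5.08
tcp_pos: [0.5015, 0.3511, 0.1669]
tool_rot: [0.549, 0.448, -0.545, 0.45]
wrist_force: [-0.8, -0.2, 0.4]
gripper_width: 0.499
```

Run:
```python
from h import *
c,im,d=load("t2"); print("leafhole top cam",onz(c,195+171.5/4-.5,185+126.5/4-.5,.068))
cw,_,_=load("w2"); print("flange by w2",onz(cw,210,107,.055))
go(np.array([.5044,.3452,.15]))
snap('wrist','w3')
```

```text
leafhole top cam [0.56195685 0.10175734 0.068     ]
flange by w2 [0.50045668 0.34784271 0.055     ]
t 5.08 tcp [0.5015 0.3511 0.1669] F [-0.8 -0.2  0.4] g 0.499 jigframe [-0.1087  0.3306]
 turn now (units) [ 0.06 -0.03 -0.05]  shift world [ 0.0029 -0.0059 -0.0169]  units in current tool [0.68 0.16 0.21]  in target tool [0.68 0.16 0.21]
 target tool y,z [ 0.98  -0.201  0.   ] [-0.201 -0.98   0.   ]
```

View pics/w3.png

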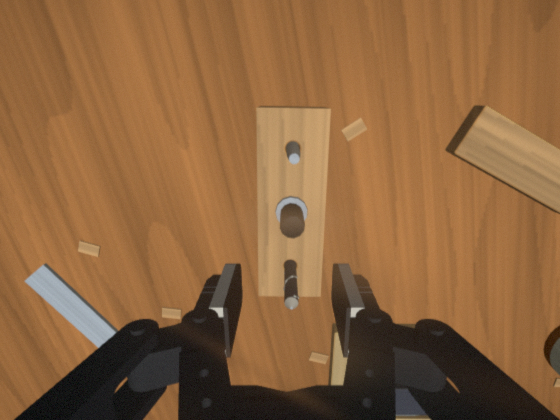

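The wrist view shows the flange ring centre at about (291,212) and the grip top at about (292,227). The jaws straddle the stand crosswise, with a neighbouring tool above and below.

Run:
```python
from h import *
c,im,d=load("w3")
print(onz(c,291.5,212,.055),onz(c,292,227,.087)); 
P=cloud(c,d)
for v in (195,205,215,220,225,230,234): print(v,P[v,292].round(4))
m=(P[...,2]>.075)&(P[...,2]<.1)&(np.hypot(P[...,0]-.503,P[...,1]-.346)<.02); print(m.sum(),P[m].mean(0),np.argwhere(m).mean(0),P[m].min(0),P[m].max(0))
ct,_,dt=load("t2");P=cloud(ct,dt);m=(P[...,2]>.078)&(P[...,2]<.1)&(np.hypot(P[...,0]-.503,P[...,1]-.346)<.025); print("top",m.sum(),P[m].mean(0))
print("tool tip px",pix(c,state()["tcp_pos"]))
```

```text
[0.5040308  0.34627866 0.055     ] [0.50368623 0.34605742 0.087     ]
195 [0.5069 0.3586 0.0499]
205 [0.5058 0.354  0.0616]
215 [0.5053 0.3541 0.0847]
220 [0.5046 0.3509 0.086 ]
225 [0.504  0.3474 0.0867]
230 [0.5032 0.3437 0.0866]
234 [0.5027 0.3408 0.0869]
546 [0.50367331 0.3476565  0.08505381] [223.95421245 291.49450549] [0.49500273 0.33786817 0.07534429] [0.51235831 0.35512733 0.08802931]
top 0 [nan nan nan]
tool tip px [293.10151875 281.91440837]<stdin>:7: RuntimeWarning: Mean of empty slice.
  ret = um.true_divide(
```

play_rows:
  moves:
    - {"x": 0.5,"y": 0.13,"z": 0.2,"wx": 0.06,"wy": 0,"wz": -0.05,"fingers": 0.5}
    - {"x": 0.8,"y": 0,"z": 0,"wx": 0,"wy": 0,"wz": 0,"fingers": 0.5}
    - {"x": 0.8,"y": 0,"z": 0,"wx": 0,"wy": 0,"wz": 0,"fingers": 0.5}
    - {"x": 0.6,"y": 0,"z": 0,"wx": 0,"wy": 0,"wz": 0,"fingers": 0.5}
    - {"x": 0,"y": 0,"z": 0,"wx": 0,"wy": 0,"wz": 0,"fingers": 0.5}

```text
time: 5.55
tcp_pos: [0.5163, 0.3339, 0.0987]
tool_rot: [0.554, 0.439, -0.549, 0.446]
wrist_force: [-0.4, -1.3, 0.1]
gripper_width: 0.504
```

```bash
python3 -c "
from h import *
go(np.array([.5038,.3461,.060]))"
```

```text
t 5.55 tcp [0.5163 0.3339 0.0987] F [-0.4 -1.3  0.1] g 0.504 jigframe [-0.0907  0.3168]
 turn now (units) [-0.16 -0.   -0.11]  shift world [-0.0125  0.0122 -0.0387]  units in current tool [ 1.54 -0.61 -0.36]  in target tool [ 1.55 -0.59 -0.38]
 target tool y,z [ 0.98  -0.201  0.   ] [-0.201 -0.98   0.   ]
```

play_rows:
  moves:
    - {"x": 0,"y": -0.6,"z": -0.4,"wx": -0.15,"wy": 0,"wz": -0.1,"fingers": 0.5}
    - {"x": 0,"y": 0,"z": 0,"wx": 0,"wy": 0,"wz": 0,"fingers": 0.5}
    - {"x": 0,"y": 0,"z": 0,"wx": 0,"wy": 0,"wz": 0,"fingers": 0.5}

```text
time: 5.8
tcp_pos: [0.5072, 0.3422, 0.0983]
tool_rot: [-0.55, -0.444, 0.55, -0.446]
wrist_force: [0.5, -1.2, 0.4]
gripper_width: 0.497
```

```bash
python3 -c "
from h import *
go(np.array([.5038,.3461,.060]))"
```

```text
t 5.8 tcp [0.5072 0.3422 0.0983] F [ 0.5 -1.2  0.4] g 0.497 jigframe [-0.1014  0.3231]
 turn now (units) [-0.08  0.02 -0.02]  shift world [-0.0034  0.0039 -0.0383]  units in current tool [ 1.53 -0.17 -0.13]  in target tool [ 1.53 -0.16 -0.13]
 target tool y,z [ 0.98  -0.201  0.   ] [-0.201 -0.98   0.   ]
```

play_rows:
  moves:
    - {"x": 0,"y": -0.2,"z": -0.15,"wx": -0.08,"wy": 0,"wz": 0,"fingers": 0.5}
    - {"x": 0.4,"y": 0,"z": 0,"wx": 0,"wy": 0,"wz": 0,"fingers": 0.5}
    - {"x": 0,"y": 0,"z": 0,"wx": 0,"wy": 0,"wz": 0,"fingers": 0.5}

```text
time: 6.05
tcp_pos: [0.5043, 0.3489, 0.0908]
tool_rot: [0.549, 0.446, -0.546, 0.448]
wrist_force: [-0.7, -0.6, -0.4]
gripper_width: 0.497
```

```bash
python3 -c "
from h import *
go(np.array([.5038,.3461,.060]))"
```

```text
t 6.05 tcp [0.5043 0.3489 0.0908] F [-0.7 -0.6 -0.4] g 0.497 jigframe [-0.1055  0.3291]
 turn now (units) [ 0.01 -0.01 -0.06]  shift world [-0.0005 -0.0028 -0.0308]  units in current tool [ 1.23 -0.01  0.12]  in target tool [1.23 0.   0.11]
 target tool y,z [ 0.98  -0.201  0.   ] [-0.201 -0.98   0.   ]
```

play_rows:
  moves:
    - {"x": 0.3,"y": 0,"z": 0.1,"wx": 0,"wy": 0,"wz": -0.05,"fingers": 0.5}
    - {"x": 0.3,"y": 0,"z": 0,"wx": 0,"wy": 0,"wz": 0,"fingers": 0.5}
    - {"x": 0.3,"y": 0,"z": 0,"wx": 0,"wy": 0,"wz": 0,"fingers": 0.5}
    - {"x": 0,"y": 0,"z": 0,"wx": 0,"wy": 0,"wz": 0,"fingers": 0.5}
    - {"x": 0,"y": 0,"z": 0,"wx": 0,"wy": 0,"wz": 0,"fingers": 0.5}

```text
time: 6.47
tcp_pos: [0.5038, 0.347, 0.0661]
tool_rot: [0.548, 0.448, -0.547, 0.447]
wrist_force: [-0.7, 0.8, -0.3]
gripper_width: 0.499
```

```bash
python3 -c "
from h import *
for i in range(3):
    go(np.array([.5038,.3461,.060])); snap('wrist','w4%d'%i)"
```

```text
t 6.47 tcp [0.5038 0.347  0.0661] F [-0.7  0.8 -0.3] g 0.499 jigframe [-0.1056  0.3271]
 turn now (units) [ 0.02 -0.02 -0.01]  shift world [-0.     -0.0009 -0.0061]  units in current tool [0.24 0.01 0.03]  in target tool [0.24 0.01 0.03]
 target tool y,z [ 0.98  -0.201  0.   ] [-0.201 -0.98   0.   ]
t 6.52 tcp [0.5035 0.3466 0.0659] F [-0.7 -0.2 -1.2] g 0.5 jigframe [-0.1058  0.3266]
 turn now (units) [ 0.02 -0.01 -0.  ]  shift world [ 0.0003 -0.0005 -0.0059]  units in current tool [0.24 0.01 0.02]  in target tool [0.24 0.01 0.02]
 target tool y,z [ 0.98  -0.201  0.   ] [-0.201 -0.98   0.   ]
t 6.57 tcp [0.5038 0.3468 0.0663] F [ 0.   0.1 -0.5] g 0.501 jigframe [-0.1056  0.3269]
 turn now (units) [ 0.02 -0.02 -0.01]  shift world [ 0.     -0.0007 -0.0063]  units in current tool [0.25 0.01 0.03]  in target tool [0.25 0.01 0.03]
 target tool y,z [ 0.98  -0.201  0.   ] [-0.201 -0.98   0.   ]
```

play_rows:
  moves:
    - {"x": 0.35,"y": 0,"z": 0,"wx": 0,"wy": 0,"wz": 0,"fingers": 0.5}
    - {"x": 0,"y": 0,"z": 0,"wx": 0,"wy": 0,"wz": 0,"fingers": 0.5}
    - {"x": 0,"y": 0,"z": 0,"wx": 0,"wy": 0,"wz": 0,"fingers": 0}
    - {"x": 0,"y": 0,"z": 0,"wx": 0,"wy": 0,"wz": 0,"fingers": 0}
    - {"x": 0,"y": 0,"z": 0,"wx": 0,"wy": 0,"wz": 0,"fingers": 0}
    - {"x": 0,"y": 0,"z": 0,"wx": 0,"wy": 0,"wz": 0,"fingers": 0}
    - {"x": 0,"y": 0,"z": 0,"wx": 0,"wy": 0,"wz": 0,"fingers": 0}
    - {"x": 0,"y": 0,"z": 0,"wx": 0,"wy": 0,"wz": 0,"fingers": 0}

```text
time: 7.28
tcp_pos: [0.5048, 0.3478, 0.0582]
tool_rot: [0.549, 0.448, -0.546, 0.447]
wrist_force: [0.1, 0.1, -0.7]
gripper_width: 0.19
```

```bash
python3 -c "
from h import *
go(np.array([.5038,.3461,.12]))"
```

```text
t 7.28 tcp [0.5048 0.3478 0.0582] F [ 0.1  0.1 -0.7] g 0.19 jigframe [-0.1048  0.3281]
 turn now (units) [ 0.02 -0.04 -0.03]  shift world [-0.001  -0.0017  0.0618]  units in current tool [-2.47 -0.02  0.06]  in target tool [-2.47 -0.03  0.07]
 target tool y,z [ 0.98  -0.201  0.   ] [-0.201 -0.98   0.   ]
```

play_rows:
  moves:
    - {"x": -0.4,"y": 0,"z": 0,"wx": 0,"wy": 0,"wz": 0,"fingers": 0}
    - {"x": -0.5,"y": 0,"z": 0,"wx": 0,"wy": 0,"wz": 0,"fingers": 0}
    - {"x": -0.7,"y": 0,"z": 0,"wx": 0,"wy": 0,"wz": 0,"fingers": 0}
    - {"x": -0.9,"y": 0,"z": 0,"wx": 0,"wy": 0,"wz": 0,"fingers": 0}
    - {"x": -0.9,"y": 0,"z": 0,"wx": 0,"wy": 0,"wz": 0,"fingers": 0}
    - {"x": -0.9,"y": 0,"z": 0,"wx": 0,"wy": 0,"wz": 0,"fingers": 0}
    - {"x": -0.9,"y": 0,"z": 0,"wx": 0,"wy": 0,"wz": 0,"fingers": 0}
    - {"x": -0.9,"y": 0,"z": 0,"wx": 0,"wy": 0,"wz": 0,"fingers": 0}
    - {"x": -0.3,"y": 0,"z": 0,"wx": 0,"wy": 0,"wz": 0,"fingers": 0}
    - {"x": 0,"y": 0,"z": 0,"wx": 0,"wy": 0,"wz": 0,"fingers": 0}

```text
time: 8.12
tcp_pos: [0.5025, 0.3475, 0.234]
tool_rot: [0.549, 0.448, -0.545, 0.448]
wrist_force: [-0.2, 1.1, -1.6]
gripper_width: 0.19
```

```bash
python3 -c "
from h import *
go(np.array([.5618,.1025,.18]))
snap('wrist','w5')"
```

```text
t 8.12 tcp [0.5025 0.3475 0.234 ] F [-0.2  1.1 -1.6] g 0.19 jigframe [-0.107   0.3274]
 turn now (units) [ 0.04 -0.05 -0.04]  shift world [ 0.0593 -0.245  -0.054 ]  units in current tool [2.13 4.25 9.15]  in target tool [2.16 4.29 9.12]
 target tool y,z [ 0.98  -0.201  0.   ] [-0.201 -0.98   0.   ]
```

View pics/w5.png

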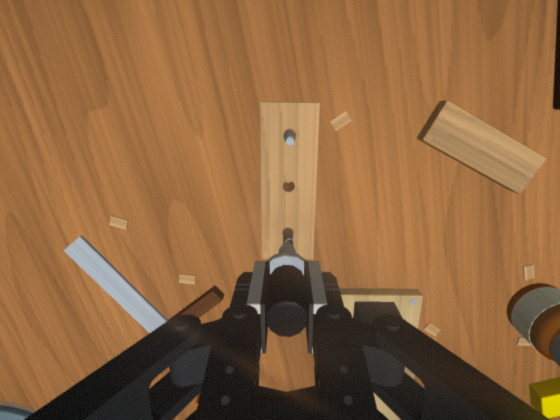

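The pin is held at about (288,290), tip at about (287,243), and the drill and punch are still in the stand. Next I'll move over the leaf hole.

play_rows:
  moves:
    - {"x": 0,"y": 0.4,"z": 0.9,"wx": 0,"wy": -0.05,"wz": 0,"fingers": 0}
    - {"x": 0,"y": 0.45,"z": 0.9,"wx": 0,"wy": 0,"wz": 0,"fingers": 0}
    - {"x": 0,"y": 0.45,"z": 0.9,"wx": 0,"wy": 0,"wz": 0,"fingers": 0}
    - {"x": 0,"y": 0.45,"z": 0.9,"wx": 0,"wy": 0,"wz": 0,"fingers": 0}
    - {"x": 0,"y": 0.45,"z": 0.9,"wx": 0,"wy": 0,"wz": 0,"fingers": 0}
    - {"x": 0.2,"y": 0.45,"z": 0.9,"wx": 0,"wy": 0,"wz": 0,"fingers": 0}
    - {"x": 0.3,"y": 0.45,"z": 0.9,"wx": 0,"wy": 0,"wz": 0,"fingers": 0}
    - {"x": 0.4,"y": 0.4,"z": 0.9,"wx": 0,"wy": 0,"wz": 0,"fingers": 0}
    - {"x": 0.4,"y": 0.4,"z": 0.8,"wx": 0,"wy": 0,"wz": 0,"fingers": 0}
    - {"x": 0.4,"y": 0.3,"z": 0.7,"wx": 0,"wy": 0,"wz": 0,"fingers": 0}
    - {"x": 0,"y": 0,"z": 0,"wx": 0,"wy": 0,"wz": 0,"fingers": 0}
    - {"x": 0,"y": 0,"z": 0,"wx": 0,"wy": 0,"wz": 0,"fingers": 0}

```text
time: 9.17
tcp_pos: [0.5504, 0.1013, 0.1703]
tool_rot: [-0.535, -0.455, 0.555, -0.446]
wrist_force: [0.2, 1.0, -0.1]
gripper_width: 0.187
```

```bash
python3 -c "
from h import *
go(np.array([.5618,.1025,.16]))"
```

```text
t 9.17 tcp [0.5504 0.1013 0.1703] F [ 0.2  1.  -0.1] g 0.187 jigframe [-0.0106  0.0957]
 turn now (units) [0.12 0.12 0.26]  shift world [ 0.0114  0.0012 -0.0103]  units in current tool [ 0.4   0.45 -0.14]  in target tool [ 0.41  0.44 -0.14]
 target tool y,z [ 0.98  -0.201  0.   ] [-0.201 -0.98   0.   ]
```

play_rows:
  moves:
    - {"x": 0.4,"y": 0.45,"z": -0.15,"wx": 0.12,"wy": 0.12,"wz": 0.26,"fingers": 0}
    - {"x": 0.4,"y": 0,"z": 0,"wx": 0,"wy": 0,"wz": 0,"fingers": 0}
    - {"x": 0.4,"y": 0,"z": 0,"wx": 0,"wy": 0,"wz": 0,"fingers": 0}
    - {"x": 0,"y": 0,"z": 0,"wx": 0,"wy": 0,"wz": 0,"fingers": 0}
    - {"x": 0,"y": 0,"z": 0,"wx": 0,"wy": 0,"wz": 0,"fingers": 0}

```text
time: 9.58
tcp_pos: [0.5576, 0.1064, 0.1354]
tool_rot: [-0.545, -0.45, 0.549, -0.446]
wrist_force: [0.2, 0.4, -0.7]
gripper_width: 0.192
```

Run:
```python
from h import *
go(np.array([.5618,.1025,.135]))
a=snap('wrist','w6'); s=snap('scene','s6'); t=snap('top','t6')
p=state()["tcp_pos"]
for n,z in(("tip",.046),("flange",.006)): print(n,[pix(q[0],p-[0,0,z]).round(1) for q in(a,s,t)])
print("hole",[pix(q[0],[.5618,.1025,.068]).round(1) for q in(a,s,t)])
b=a[1][200:420,170:410]; u=pix(s[0],[.5618,.1025,.08]).astype(int)
e=s[1][u[1]-45:u[1]+45,u[0]-50:u[0]+50]; print("scene crop origin",u[0]-50,u[1]-45)
cv2.imwrite("pics/c6.png",np.hstack([cv2.resize(b,(400,367))[:360],cv2.resize(e,(400,360),interpolation=cv2.INTER_CUBIC)]))
```

```text
t 9.58 tcp [0.5576 0.1064 0.1354] F [ 0.2  0.4 -0.7] g 0.192 jigframe [-0.0045  0.1022]
 turn now (units) [0.05 0.01 0.08]  shift world [ 0.0042 -0.0039 -0.0004]  units in current tool [0.01 0.19 0.12]  in target tool [0.01 0.19 0.12]
 target tool y,z [ 0.98  -0.201  0.   ] [-0.201 -0.98   0.   ]
tip [array([290.4, 241.2]), array([319.6, 223.9]), array([235. , 215.9])]
flange [array([290.7, 274.3]), array([320.5, 209.9]), array([233.5, 213.1])]
hole [array([296.4, 231.6]), array([317. , 231.1]), array([237.1, 216.2])]
scene crop origin 267 182
```

View pics/c6.png

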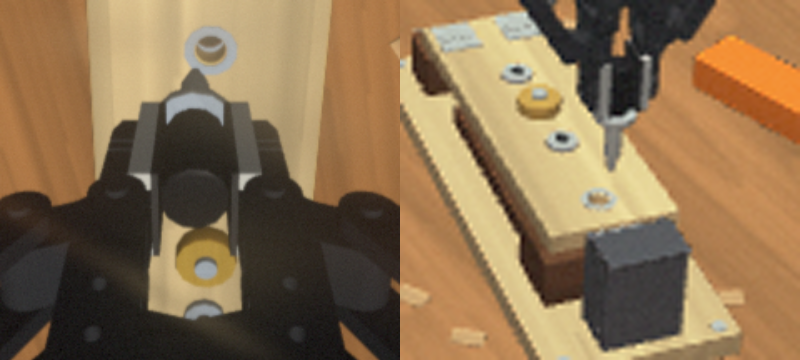

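Run:
```python
from h import *
c,_,_=load("w6"); s,_,_=load("s6")
t=state()["tcp_pos"]; 
for nm,cc,tp,h in(("wrist",c,(287.3,242),(296.6,229.4)),("scene",s,(320,224),(316.5,232))):
    a=onz(cc,*tp,.0894); b=onz(cc,*h,.068); d=b-a
    print(nm,"tip",a.round(4),"hole",b.round(4),"shift tool y,z units",(d@X/.025).round(2),(-d@A/.025).round(2))
```

```text
wrist tip [0.5563 0.1056 0.0894] hole [0.5622 0.104  0.068 ] shift tool y,z units 0.24 0.01
scene tip [0.5571 0.1061 0.0894] hole [0.5647 0.1048 0.068 ] shift tool y,z units 0.31 -0.01
```

play_rows:
  moves:
    - {"x": 0,"y": 0.3,"z": 0.03,"wx": 0.05,"wy": 0,"wz": 0.08,"fingers": 0}
    - {"x": 0.2,"y": 0,"z": 0,"wx": 0,"wy": 0,"wz": 0,"fingers": 0}
    - {"x": 0.2,"y": 0,"z": 0,"wx": 0,"wy": 0,"wz": 0,"fingers": 0}
    - {"x": 0,"y": 0,"z": 0,"wx": 0,"wy": 0,"wz": 0,"fingers": 0}
    - {"x": 0,"y": 0,"z": 0,"wx": 0,"wy": 0,"wz": 0,"fingers": 0}

```text
time: 10.15
tcp_pos: [0.5684, 0.1043, 0.1276]
tool_rot: [0.55, 0.445, -0.546, 0.448]
wrist_force: [-0.6, 0.5, -2.0]
gripper_width: 0.193
```

Run:
```python
from h import *
go(np.array([.5636,.1046,.125]))
a=snap('wrist','w7'); s=snap('scene','s7')
p=state()["tcp_pos"]
for n,z in(("tip",.046),): print(n,[pix(q[0],p-[0,0,z]).round(1) for q in(a,s)])
b=a[1][200:290,240:340]; e=s[1][192:282,267:367]
cv2.imwrite("pics/c7.png",np.hstack([cv2.resize(b,(400,360),interpolation=cv2.INTER_CUBIC),cv2.resize(e,(400,360),interpolation=cv2.INTER_CUBIC)]))
```

```text
t 10.15 tcp [0.5684 0.1043 0.1276] F [-0.6  0.5 -2. ] g 0.193 jigframe [0.0065 0.1023]
 turn now (units) [-0.01 -0.01 -0.07]  shift world [-0.0048  0.0003 -0.0026]  units in current tool [ 0.1  -0.19  0.03]  in target tool [ 0.11 -0.19  0.03]
 target tool y,z [ 0.98  -0.201  0.   ] [-0.201 -0.98   0.   ]
tip [array([287.7, 240.6]), array([315.4, 227.7])]
```

View pics/c7.png

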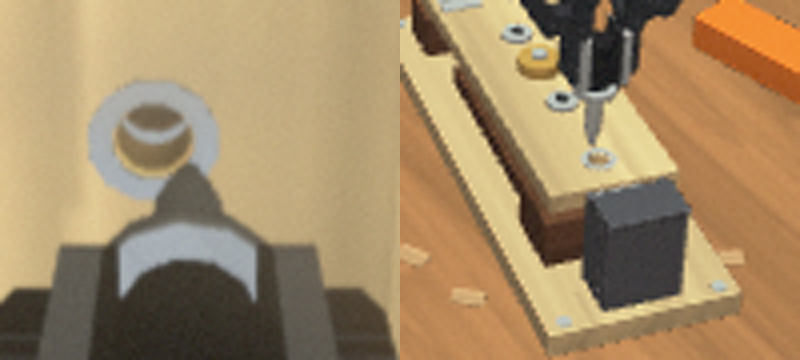

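Run:
```python
from h import *
c,_,_=load("w7"); s,_,_=load("s7")
t=state()["tcp_pos"]; 
for nm,cc,tp,h in(("wrist",c,(286.5,242),(278,235)),("scene",s,(267+48.5,192+36),(267+49.5,192+39.5))):
    a=onz(cc,*tp,.0816); b=onz(cc,*h,.068); d=b-a
    print(nm,"tip",a.round(4),"hole",b.round(4),"shift tool y,z units",(d@X/.025).round(2),(-d@A/.025).round(2))
print(t)
```

```text
wrist tip [0.5674 0.1034 0.0816] hole [0.5619 0.1034 0.068 ] shift tool y,z units -0.22 0.04
scene tip [0.5686 0.1052 0.0816] hole [0.5637 0.1033 0.068 ] shift tool y,z units -0.18 0.12
[0.56826593 0.10416328 0.12764553]
```

play_rows:
  moves:
    - {"x": 0,"y": -0.18,"z": 0.04,"wx": 0,"wy": 0,"wz": -0.05,"fingers": 0}
    - {"x": 0,"y": 0,"z": 0,"wx": 0,"wy": 0,"wz": 0,"fingers": 0}
    - {"x": 0,"y": 0,"z": 0,"wx": 0,"wy": 0,"wz": 0,"fingers": 0}
    - {"x": 0,"y": 0,"z": 0,"wx": 0,"wy": 0,"wz": 0,"fingers": 0}

```text
time: 10.58
tcp_pos: [0.563, 0.1041, 0.1278]
tool_rot: [0.549, 0.446, -0.548, 0.447]
wrist_force: [0.1, 0.7, -0.7]
gripper_width: 0.188
```

```bash
python3 -c "
from h import *
go(np.array([.5627,.1042,.114]))"
```

```text
t 10.58 tcp [0.563  0.1041 0.1278] F [ 0.1  0.7 -0.7] g 0.188 jigframe [0.0012 0.101 ]
 turn now (units) [-0.01 -0.01 -0.02]  shift world [-0.0003  0.0001 -0.0138]  units in current tool [ 0.55 -0.01 -0.  ]  in target tool [ 0.55 -0.01 -0.  ]
 target tool y,z [ 0.98  -0.201  0.   ] [-0.201 -0.98   0.   ]
```

Excellent alignment. Going down in small steps.

play_rows:
  moves:
    - {"x": 0.2,"y": 0,"z": 0,"wx": 0,"wy": 0,"wz": 0,"fingers": 0}
    - {"x": 0.2,"y": 0,"z": 0,"wx": 0,"wy": 0,"wz": 0,"fingers": 0}
    - {"x": 0.2,"y": 0,"z": 0,"wx": 0,"wy": 0,"wz": 0,"fingers": 0}
    - {"x": 0.2,"y": 0,"z": 0,"wx": 0,"wy": 0,"wz": 0,"fingers": 0}
    - {"x": 0,"y": 0,"z": 0,"wx": 0,"wy": 0,"wz": 0,"fingers": 0}
    - {"x": 0,"y": 0,"z": 0,"wx": 0,"wy": 0,"wz": 0,"fingers": 0}

```text
time: 11.08
tcp_pos: [0.5628, 0.1039, 0.1053]
tool_rot: [0.549, 0.446, -0.548, 0.447]
wrist_force: [0.1, -0.9, -0.8]
gripper_width: 0.19
```

```bash
python3 -c "
from h import *
go(np.array([.5627,.1042,.070]))"
```

```text
t 11.08 tcp [0.5628 0.1039 0.1053] F [ 0.1 -0.9 -0.8] g 0.19 jigframe [0.0011 0.1009]
 turn now (units) [-0.01 -0.01 -0.01]  shift world [-0.0001  0.0003 -0.0353]  units in current tool [ 1.41 -0.01 -0.01]  in target tool [ 1.41 -0.01 -0.01]
 target tool y,z [ 0.98  -0.201  0.   ] [-0.201 -0.98   0.   ]
```

play_rows:
  moves:
    - {"x": 0.2,"y": 0,"z": 0,"wx": 0,"wy": 0,"wz": 0,"fingers": 0}
    - {"x": 0.2,"y": 0,"z": 0,"wx": 0,"wy": 0,"wz": 0,"fingers": 0}
    - {"x": 0.2,"y": 0,"z": 0,"wx": 0,"wy": 0,"wz": 0,"fingers": 0}
    - {"x": 0.15,"y": 0,"z": 0,"wx": 0,"wy": 0,"wz": 0,"fingers": 0}
    - {"x": 0,"y": 0,"z": 0,"wx": 0,"wy": 0,"wz": 0,"fingers": 0}
    - {"x": 0,"y": 0,"z": 0,"wx": 0,"wy": 0,"wz": 0,"fingers": 0}

```text
time: 11.58
tcp_pos: [0.5632, 0.1048, 0.0844]
tool_rot: [0.549, 0.447, -0.547, 0.447]
wrist_force: [-0.2, 1.3, -0.3]
gripper_width: 0.189
```

```bash
python3 -c "
from h import *
go(np.array([.5627,.1042,.070]))"
```

```text
t 11.58 tcp [0.5632 0.1048 0.0844] F [-0.2  1.3 -0.3] g 0.189 jigframe [0.0012 0.1018]
 turn now (units) [-0.01 -0.02 -0.01]  shift world [-0.0005 -0.0006 -0.0144]  units in current tool [ 0.58 -0.01  0.03]  in target tool [ 0.58 -0.01  0.03]
 target tool y,z [ 0.98  -0.201  0.   ] [-0.201 -0.98   0.   ]
```

play_rows:
  moves:
    - {"x": 0.15,"y": 0,"z": 0.02,"wx": 0,"wy": 0,"wz": 0,"fingers": 0}
    - {"x": 0.15,"y": 0,"z": 0,"wx": 0,"wy": 0,"wz": 0,"fingers": 0}
    - {"x": 0.1,"y": 0,"z": 0,"wx": 0,"wy": 0,"wz": 0,"fingers": 0}
    - {"x": 0.1,"y": 0,"z": 0,"wx": 0,"wy": 0,"wz": 0,"fingers": 0}
    - {"x": 0.1,"y": 0,"z": 0,"wx": 0,"wy": 0,"wz": 0,"fingers": 0}

```text
time: 12.0
tcp_pos: [0.5641, 0.1054, 0.0713]
tool_rot: [0.549, 0.446, -0.547, 0.447]
wrist_force: [-2.1, 0.9, 6.5]
gripper_width: 0.191
```

```bash
python3 -c "
from h import *
go(np.array([.5627,.1042,.070]))"
```

```text
t 12.0 tcp [0.5641 0.1054 0.0713] F [-2.1  0.9  6.5] g 0.191 jigframe [0.002  0.1025]
 turn now (units) [-0.01 -0.02 -0.03]  shift world [-0.0014 -0.0012 -0.0013]  units in current tool [ 0.05 -0.04  0.06]  in target tool [ 0.05 -0.04  0.06]
 target tool y,z [ 0.98  -0.201  0.   ] [-0.201 -0.98   0.   ]
```

Nearly home. I'll keep pushing with gentle rows until the force rises sharply, which means the hard stop.

play_rows:
  moves:
    - {"x": 0.1,"y": -0.04,"z": 0.04,"wx": 0,"wy": 0,"wz": 0,"fingers": 0}
    - {"x": 0.12,"y": 0,"z": 0,"wx": 0,"wy": 0,"wz": 0,"fingers": 0}
    - {"x": 0.12,"y": 0,"z": 0,"wx": 0,"wy": 0,"wz": 0,"fingers": 0}
    - {"x": 0.12,"y": 0,"z": 0,"wx": 0,"wy": 0,"wz": 0,"fingers": 0}

```text
time: 12.33
tcp_pos: [0.5643, 0.1055, 0.0697]
tool_rot: [-0.548, -0.445, 0.549, -0.448]
wrist_force: [-7.5, -1.7, 18.4]
gripper_width: 0.188
```

```bash
python3 -c "
from h import *
go(np.array([.5627,.1042,.070]))"
```

```text
t 12.33 tcp [0.5643 0.1055 0.0697] F [-7.5 -1.7 18.4] g 0.188 jigframe [0.0022 0.1027]
 turn now (units) [-0.01  0.04 -0.03]  shift world [-0.0016 -0.0013  0.0003]  units in current tool [-0.01 -0.05  0.06]  in target tool [-0.01 -0.05  0.06]
 target tool y,z [ 0.98  -0.201  0.   ] [-0.201 -0.98   0.   ]
```

play_rows:
  moves:
    - {"x": 0.15,"y": -0.03,"z": 0.03,"wx": 0,"wy": 0,"wz": 0,"fingers": 0}
    - {"x": 0.18,"y": 0,"z": 0,"wx": 0,"wy": 0,"wz": 0,"fingers": 0}

```text
time: 12.5
tcp_pos: [0.5643, 0.1055, 0.0694]
tool_rot: [-0.547, -0.443, 0.55, -0.45]
wrist_force: [-12.6, -3.7, 30.5]
gripper_width: 0.19
```

Run:
```python
from h import *
for i in range(8): snap('top','t8'); s=state(); print(s["time"],s["wrist_force"].round(1),s["tcp_pos"].round(4))
s=snap('scene','s8'); w=snap('wrist','w8')
for n in("scene","wrist"):
    c,im,d=s if n=="scene" else w
    P=cloud(c,d); l=np.stack([(P-J0)@X,(P-J0)@A,P[...,2]],-1)
    m=(abs(l[...,0])<.032)&(abs(l[...,2]-.064)<.008)&(l[...,1]>-.1)&(l[...,1]<.12)
    q=l[m]
    for _ in range(3): k=np.polyfit(q[:,1],q[:,2],1); r=abs(q[:,2]-np.polyval(k,q[:,1])); q=q[r<.003]
    print(n,len(q),"leaf",k,np.polyval(k,.1))
e=s[1][182:272,267:367];b=w[1][190:330,200:370]
cv2.imwrite("pics/c8.png",np.hstack([cv2.resize(b,(437,360),interpolation=cv2.INTER_CUBIC),cv2.resize(e,(360,360),interpolation=cv2.INTER_CUBIC)]))
```

```text
12.55 [-10.1  -3.1  25.5] [0.5643 0.1055 0.0695]
12.6 [-11.1  -2.3  24.3] [0.5643 0.1055 0.0695]
12.65 [-8.8 -3.5 26.4] [0.5643 0.1055 0.0695]
12.7 [-9.  -2.3 24.9] [0.5643 0.1055 0.0695]
12.75 [-10.3  -3.3  25.3] [0.5643 0.1055 0.0695]
12.8 [-10.1  -3.6  25.6] [0.5643 0.1054 0.0695]
12.85 [-10.   -2.6  26.4] [0.5643 0.1055 0.0695]
12.9 [-9.6 -2.2 25.5] [0.5643 0.1054 0.0695]
scene 606 leaf [-0.00191514  0.06155611] 0.06136459920088491
wrist 6307 leaf [-0.01141184  0.06248218] 0.061340996713893536
```

View pics/c8.png

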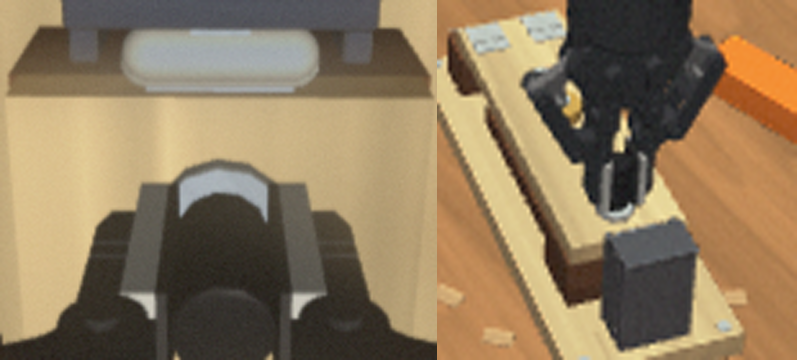

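The flange sits flat on the leaf, the leaf reads level at about 61 mm, and the push holds steady at about 25 N. I'm handing in.

```bash
python3 -c "
from h import *
go(HOLE+.07*Z); print(finish_job())"
```

```text
t 13.0 tcp [0.5643 0.1055 0.0695] F [-10.   -3.1  25.3] g 0.189 jigframe [0.0022 0.1027]
 turn now (units) [-0.02  0.09 -0.04]  shift world [-0.0027 -0.0022  0.0005]  units in current tool [-0.02 -0.09  0.11]  in target tool [-0.02 -0.09  0.11]
 target tool y,z [ 0.98  -0.201  0.   ] [-0.201 -0.98   0.   ]
the job is handed in; nothing more can be done
None
```

The jig is ready and handed in at 13.0 s. The leaf snapped under its catch, the pin went through it into the block's hole, and the arm is still holding the pin and bearing down on it. `finish_job()` gives no verdict.

**Last checks before handing in:**
- **Push:** steady at about 25 N downward, with about 10 N of side load.
- **Leaf:** its top measures about 61 mm at the pin hole, against 62 mm when fully shut. The slope reads -0.002 rad from the scene camera and -0.011 from the wrist camera. Both are at the hard stop within measurement error.
- **Pin:** by the TCP height, the tip is about 26 mm down the hole (26 is home). The tool is within about 0.01 rad of upright, and the flange looks flat on the leaf.
- **Other things:** the drill bit and punch were still in the stand just after the pin came out. I saw nothing else on the bench moved.

**What disagreed or went wrong:**
- **Hole position:** the TCP ended about 3 mm from my camera estimate of the hole. The shank has only 1 mm of play on each side, so I put this down to calibration and grip offset.
- **Leaf press:** the first push went harder than planned, to 84 N down at the wrist (about 88 N in all), still under the 120 N limit.

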